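Kill the track power, then set a straightedge to the track

TASK

We are about to set out a platform along the short cork-bedded track on the model railway, and metal must not come near live rails: first turn the red throttle fully anticlockwise to its off stop, and only then pick up the aluminium straightedge. Lay it flat on the board on the robot's side of that track, with a long edge flush against the side of the track bed and its whole length beside it. Leave the blue throttle at its setting and everything else where it stands.

Things in the scene. Friction and masses are not known exactly. Their poses are not given: they have to be found in the camera images.
- throttle_red (a joint): angle of the red knob in rad: 0 = off, at its anticlockwise end stop; grows clockwise (seen from above) up to 4.71 at the other stop; it starts between 1.8 and 2.7, so several grasps are needed. Friction 0.05 N m, no spring: it stays where it is left. Against the stop the torque rises steeply
- throttle_red_grip (a point): on the red knob's axis at the height to grip, 7 mm below its top and 37 mm above the panel. The knob: a 44 mm disc with an upright bar 42 mm long, 14 mm wide, 30 mm high; grip the bar across its width. Axes: x along the bar (white pointer mark on the -x side), z the knob's axis, square to the sloping panel: it leans 0.3 rad from vertical towards the controller's front (-x)
- controller_red: grey desk train controller with the red knob, fixed; 140 mm deep, 120 mm wide, sloping panel 40 mm high at the front to 84 mm at the back. Origin under its centre, x towards its back (up the slope), z up. The two controllers may swap places
- controller_blue: the same controller with the blue knob, fixed; same size and frame
- throttle_blue_pointer (a point): white mark on top of the blue knob, 20 mm off its axis; the knob must not be turned (more than 6 mm of travel here fails)
- straightedge: loose flat aluminium straightedge, 240 mm long (y), 60 mm wide (x), 6 mm thick, 0.3 kg, with a wooden handle along its middle: 80 mm long (y), 14 mm wide (x), from 6 to 40 mm high. Both long edges are alike, 30 mm either side of the centre line. Origin under its centre
- straightedge_grip (a point): centre of the handle, 30 mm above the underside of the straightedge; axes as the straightedge
- straightedge_end_a (a point): on the straightedge's centre line, 115 mm from its centre towards -y, 3 mm above its underside
- straightedge_end_b (a point): on the straightedge's centre line, 115 mm from its centre towards +y, 3 mm above its underside
- trackbed: short straight track fixed to the board: cork bed 70 mm wide (x), 320 mm long (y), 10 mm high with vertical sides, two steel rails on it up to 19 mm high at x = -17 and +17 mm. Origin under its centre; -x is the side towards the robot, so the near side face lies at x = -35 mm and the straightedge's centre line belongs at x = -65 mm
- glue: glue bottle, 42 mm diameter, 105 mm high; origin under its centre
- screwdriver: yellow screwdriver lying on the board, 200 mm long along its x, 26 mm thick; origin under its middle
- mug: blue mug, 76 mm diameter, 90 mm high; origin under its centre
- paint_jar: small jar with a steel lid, 52 mm diameter, 60 mm high; origin under its centre
There are look-alikes about, which are no part of the job. What is shaped like the controller_red but pink is not meant.

How it is judged (in metres and radians):
On the way, in this order (a step that is already met when the one before it is completed fails the run):
1. the red throttle is turned to its off stop (within 0.05 rad) while the straightedge still lies where it was (within 30 mm) (value of joint throttle_red below 0.05 rad and distance of straightedge from where it was at the start of the episode below 0.03 m), for 0.2 s.
2. the straightedge lies flat and flush against the near side of the track bed (x of straightedge_end_a in the frame of trackbed between -0.0672 and -0.0625 m and x of straightedge_end_b in the frame of trackbed between -0.0672 and -0.0625 m and y of straightedge in the frame of trackbed between -0.045 and 0.045 m and height (world z) of straightedge below 0.003 m and angle between straightedge's own z axis and vertical below 0.03 rad), for 0.2 s.
At the end, for the whole second after the job is handed in: Red throttle within 0.05 rad of its off stop; straightedge at rest, flat on the board on the near side of the short track, its edge within about 2 mm of the bed's side face at both ends and its middle within 45 mm of the track's middle (all of step 2 and value of joint throttle_red below 0.05 rad and linear speed of straightedge below 0.01 m/s); the robot touches nothing.
It fails at once if the blue throttle is turned (its mark moves more than 6 mm) (distance of throttle_blue_pointer from where it was at the start of the episode above 0.006 m).
It fails at once if a bystander (glue bottle, screwdriver, mug or paint jar) is shifted more than 30 mm (distance of any of glue, screwdriver, mug, paint_jar from where it was at the start of the episode above 0.03 m).
It also fails if it takes over 67 s, if anything falls off the work surface, if the arm or the gripper's body presses on something with over 40 N, if the wrist force passes 120 N, or if a joint passes its speed limit or range.

ROBOT

A 6-joint arm with a two-finger parallel gripper is mounted at the origin on the work surface. World frame = base frame: x ahead of the robot, y to its left, z up, the work surface at z = 0. Lengths are in mm, angles in rad, forces in N, time in s.
With the tool pointing down it reaches from about 350 to 975 mm from the base axis. Payload 7.1 kg.
Tool frame: the origin (TCP) lies midway between the tips of the shut fingers; the grasp point (between the pads) lies 19 mm behind it; z points along the fingers, y is the line along which they close (so a half turn about z gives the same grasp; the last joint's range is limited). The gripper opens to 88 mm and grips with 3 to 60 N. Pads are 20 mm wide; open, the fingers measure 115 mm over their backs; the gripper's body (75 mm by 178 mm) begins 61 mm behind the grasp point.
Start: joints at [-1.237, 0.423, 1.63, -0, 1.089, -0.019], TCP at [215.971, -586.482, 222.675] pointing down, gripper open.
Joint ranges: [-3, 3], [-0.9, 2.11], [0.09, 2.58], [-1.31, 4.45], [0.11, 2.69], [-2.54, 2.54]. Speed limits (rad/s): [2.39, 2.39, 3.01, 3.14, 3.14, 3.14].

INTERFACE

Orientations are given as a rotation vector (axis times angle).
In Python, from workcell import ctrl gives the robot as it stands.
- The arm moves only by the shell command python3 -m pendant 'ROWS'. ROWS is a JSON object of lists of equal length, an entry for each row: "grip": the opening, from -1 (shut) to 1 (fully open); "linear": the shift along the tool's x, y, z in mm, a list of three; "angular": the turn, a rotation vector about the tool's x, y, z in rad, a list of three. In form: {"grip": [grip, ...], "linear": [[tx, ty, tz], ...], "angular": [[ax, ay, az], ...]}. A call has 1 to 12 rows; each row shifts and turns the commanded pose from where the row before left it, along the tool's axes as they then stand; what a row does not reach is not made up. A row lasts 1/12 s, in which the tool goes at most 41.7 mm and 7.16 degrees, less where a joint would pass 70% of its speed; a pose out of reach is approached as far as the arm can. A call with a gripper value outside its range is refused whole. The fingers move at their own pace and stop on an object; the grip force is fixed at half the most. Time passes only in rows, so rows that do not move let the fingers close. It gives the time, the measured TCP pose, the force, the opening and the grip force at its end, in the units of the state.
- ctrl.get_obs(): the state, without advancing time (a new reading comes with each control period).
- ctrl.get_image(name): name is "side" or "top" or "wrist"; returns the picture (384x512x3 uint8, red, green, blue); there is no depth.
- ctrl.camera_params(name): a dict with "vfov" (degrees; the focal length in pixels is half the picture's height over the tangent of half this angle, whatever the lens; pixels are square), "cx", "cy" (the principal point, pixels), "R" (3x3) and "t" (3): a world point X has camera coordinates R X + t; the wrist camera has in their place "T_tool_cam" (4x4, takes a point from camera to tool coordinates, whose origin is the TCP and whose axes are the flange's). Camera axes: x right, y down, z forward; pixel columns grow to the right and rows downward; lengths in mm; the calibration is good to about 2 mm. A picture is of the moment at which its call begins: read the wrist's pose just before it. camera_params takes no time and is no camera call.
- ctrl.close_job(): hands the job in; it is judged then, once.
The state is a dict: "t": time; "qpos": joint angles; "qvel": joint speeds; "joint_torque": joint torques, N m; "ee_pos": TCP position; "orientation": TCP orientation; "ft_force": force on the tool from outside, world axes, zero at the start; "moment": the same for the moment, N m; "width": finger opening in mm; "grasp_force": force on a finger pad.
Only numpy, scipy, OpenCV 4.12 (cv2) and the standard library are available. Lean on these libraries where they do the work, as an engineer would, in place of code of your own. Each camera call takes 0.05 s, during which the arm holds its last target. There are 200 camera calls.

## Working session

There is one attempt and no reset: what is moved stays moved. The work goes in short steps, Python scripts to look and compute and a shell command to move; the robot and the scene stay as the last step left them, time stands still between calls to the robot, and variables do not carry over. Pictures are saved under pics/ and viewed, at most 10 in all, crops included, and the job is handed in when it is done.

```bash
mkdir -p pics; ls; cat > h.py <<'E'
import numpy as np,cv2
from workcell import ctrl
from scipy.spatial.transform import Rotation as Ro
def snap(name,fn=None):
    o=ctrl.get_obs(); im=np.asarray(ctrl.get_image(name)); 
    if fn: cv2.imwrite('pics/'+fn,im[:,:,::-1])
    return im,cam(name,o)
def cam(name,o=None):
    p=ctrl.camera_params(name); f=192/np.tan(np.radians(p['vfov'])/2)
    if 'R' in p: R=np.array(p['R']);t=np.array(p['t'])
    else:
        o=o or ctrl.get_obs(); T=np.eye(4);T[:3,:3]=Ro.from_rotvec(o['orientation']).as_matrix();T[:3,3]=o['ee_pos']
        M=np.linalg.inv(T@np.array(p['T_tool_cam'])); R=M[:3,:3];t=M[:3,3]
    return dict(f=f,c=np.array([p['cx'],p['cy']]),R=R,t=t)
def ray(c,uv):
    d=np.r_[(np.array(uv)-c['c'])/c['f'],1]; d=c['R'].T@d; return -c['R'].T@c['t'],d/np.linalg.norm(d)
def onz(c,uv,z):
    o,d=ray(c,uv); return o+d*(z-o[2])/d[2]
def tri(*cu):
    A=0;b=0
    for c,uv in cu:
        o,d=ray(c,uv);P=np.eye(3)-np.outer(d,d);A=A+P;b=b+P@o
    X=np.linalg.solve(A,b); return X,[np.linalg.norm((np.eye(3)-np.outer(d,d))@(X-o)) for o,d in [ray(c,u) for c,u in cu]]
def proj(c,X):
    q=c['R']@np.array(X)+c['t']; return q[:2]/q[2]*c['f']+c['c']
E
python3 - <<'E'
from h import *
for n in('side','top'):
    im,c=snap(n,n+'0.png');print(n,c['f'],c['c'],-c['R'].T@c['t'],ctrl.camera_params(n).keys())
a=[cv2.imread(f'pics/{n}0.png') for n in('side','top')]
print(ctrl.get_obs())
E
```

```text
pics
side 467.84817611610214 [252.88822408 187.54863203] [  36.57010383 1036.56141743  957.7133186 ] dict_keys(['vfov', 'cx', 'cy', 'R', 't'])
top 404.25530168190215 [254.627021   188.50414574] [ 260.74009374   -2.10545671 1470.54470606] dict_keys(['vfov', 'cx', 'cy', 'R', 't'])
{'t': 0.1, 'qpos': array([-1.23701047e+00,  4.23762885e-01,  1.63059755e+00, -1.18373017e-06,
        1.08859991e+00, -1.89863100e-02]), 'qvel': array([ 0.00056665, -0.00364912, -0.00281626,  0.0004723 , -0.00061273,
        0.00158196]), 'joint_torque': array([ 7.20069929e-04, -5.45612276e+01, -2.74324930e+01,  6.45223469e-02,
        1.87923666e-02, -3.69001282e-05]), 'ee_pos': array([ 215.80695476, -586.03045618,  221.98668509]), 'orientation': array([-3.09151870e+00, -5.51028165e-01,  3.38239075e-04]), 'ft_force': array([ 0.04793432, -0.41380447,  0.37105942]), 'moment': array([ 0.02157648,  0.00886045, -0.00734138]), 'grasp_force': 0.0, 'width': 87.92584574297632}
```

View pics/top0.png

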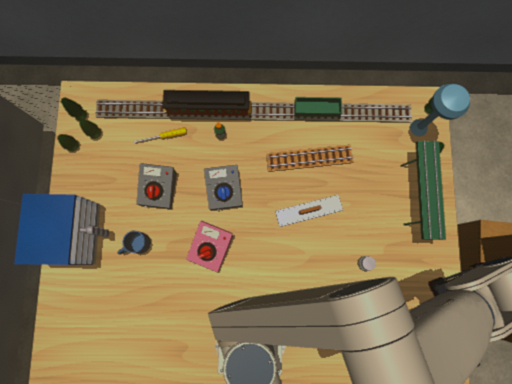

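View pics/side0.png

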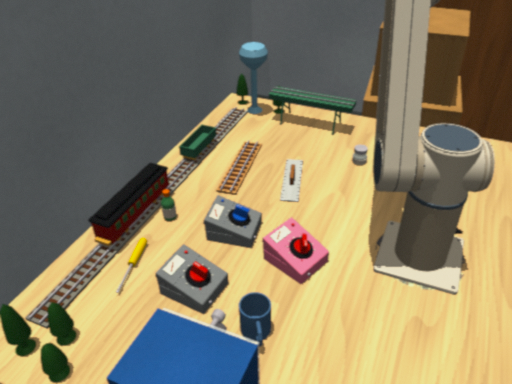

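Candidates in the top view: a grey controller with a red knob at (155,187), a pink one with a red knob at (210,247) and a grey one with a blue knob at (223,188). The grey/red one at (155,187) fits. The straightedge is at (309,210), the only short cork track at (310,158). I'll measure next and confirm in one enlarged crop.

```bash
python3 - <<'E'
from h import *
T=cv2.imread('pics/top0.png');S=cv2.imread('pics/side0.png');ct=cam('top');cs=cam('side')
def red(im,box):
    h=cv2.cvtColor(im,cv2.COLOR_BGR2HSV);m=(((h[...,0]<6)|(h[...,0]>174))&(h[...,1]>190)&(h[...,2]>90)).astype(np.uint8)
    k=np.zeros_like(m);x0,y0,x1,y1=box;k[y0:y1,x0:x1]=m[y0:y1,x0:x1];M=cv2.moments(k,True);return np.array([M['m10'],M['m01']])/M['m00'],M['m00']
a=red(T,(138,165,175,208));b=red(S,(180,255,220,292));print(a,b,tri((ct,a[0]),(cs,b[0])))
for n,uv in dict(redk=(153,190),red_corners1=(141,164),c2=(175,166),c3=(171,208),c4=(138,206),blue=(223,191),pink=(210,250),se=(309,210),tr=(310,158),screw=(165,135),mug=(136,242),jar=(367,263),glue=(220,130)).items(): print(n,onz(ct,uv,0).round(),proj(cs,onz(ct,uv,0)).round())
def crop(I,x0,y0,x1,y1,s): return cv2.resize(I[y0:y1,x0:x1],None,fx=s,fy=s,interpolation=cv2.INTER_CUBIC)
A=crop(T,130,130,360,280,3.4);cv2.imwrite('pics/c1.png',A)
E
```

```text
(array([152.81188119, 190.71287129]), 101.0) (array([197.44791667, 272.88020833]), 192.0) (array([509.4492394 , 348.96493764,  67.40137623]), [np.float64(1.1746275610674264), np.float64(1.1746275610674077)])
redk [523. 365.  -0.] [193. 293.]
red_corners1 [621. 415.   0.] [150. 296.]
c2 [615. 288.   0.] [178. 264.]
c3 [457. 295.   0.] [227. 282.]
c4 [463. 416.   0.] [204. 315.]
blue [523. 107.   0.] [235. 231.]
pink [307. 147.   0.] [298. 260.]
se [ 457. -211.    0.] [291. 179.]
tr [ 654. -217.    0.] [240. 166.]
screw [735. 332.   0.] [133. 262.]
mug [332. 415.   0.] [252. 332.]
jar [ 268. -417.    0.] [359. 160.]
glue [758. 125.   0.] [165. 216.]
```

View pics/c1.png

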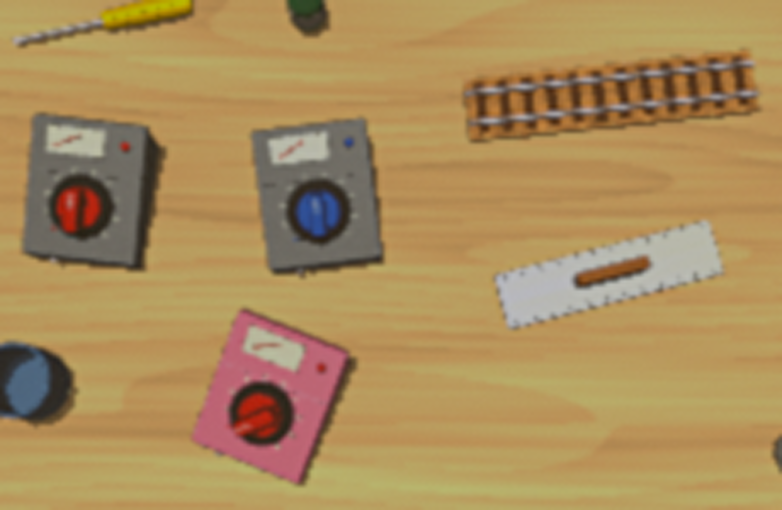

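The crop confirms it: the grey controller with the red knob (top view, 153,191) is meant, the pink one is the look-alike. The straightedge is at (309,210) and the cork track at (310,158). Next I move above the red knob.

```bash

python3 -m pendant '{"grip":[1,1,1,1,1,1,1,1,1,1,1,1],"linear":[[0,0,-10],[0,0,-10],[0,0,-10],[13.7,-37.7,-2],[13.7,-37.7,-2],[13.7,-37.7,-2],[13.7,-37.7,-2],[13.7,-37.7,-2],[13.7,-37.7,-2],[13.7,-37.7,-2],[13.7,-37.7,-2],[13.7,-37.7,-2]],"angular":[[0,0,0.094],[0,0,0.094],[0,0,0.094],[0,0,0],[0,0,0],[0,0,0],[0,0,0],[0,0,0],[0,0,0],[0,0,0],[0,0,0],[0,0,0]]}'
python3 -m pendant '{"grip":[1,1,1,1,1,1,1,1,1,1,1,1],"linear":[[13.7,-37.7,0],[13.7,-37.7,0],[13.7,-37.7,0],[13.7,-37.7,0],[13.7,-37.7,0],[13.7,-37.7,0],[13.7,-37.7,0],[13.7,-37.7,0],[13.7,-37.7,0],[13.7,-37.7,0],[13.7,-37.7,0],[13.7,-37.7,0]],"angular":[[0,0,0],[0,0,0],[0,0,0],[0,0,0],[0,0,0],[0,0,0],[0,0,0],[0,0,0],[0,0,0],[0,0,0],[0,0,0],[0,0,0]]}'
python3 - <<'E'
from h import *
o=ctrl.get_obs();print(o['ee_pos'],o['orientation'],o['qpos']);print(np.array(ctrl.camera_params('wrist')['T_tool_cam']).round(3),cam('wrist')['f'])
im,c=snap('wrist','w1.png')
for n,p in dict(redk=(509,349,67),blue=(505,105,67)).items(): print(n,proj(c,p))
E
```

```text
t: 1.1
ee_pos: [314.7, -237.4, 270.6]
orientation: [-3.14, -0.11, 0.0]
ft_force: [0.5, -0.3, 0.3]
width: 87.9
grasp_force: 0.0
t: 2.1
ee_pos: [446.7, 225.7, 270.4]
orientation: [3.139, 0.112, -0.001]
ft_force: [0.8, -1.3, 0.3]
width: 87.9
grasp_force: 0.0
[446.74407613 225.7161739  270.44726417] [ 3.13935156e+00  1.12074529e-01 -5.33711846e-04] [ 4.44112820e-01  1.81201506e-01  1.85328664e+00 -9.65486749e-05
  1.10751214e+00  1.94358283e+00]
[[-1.0000e-03 -9.5300e-01 -3.0200e-01  8.3338e+01]
 [ 1.0000e+00 -1.0000e-03 -1.0000e-03 -2.1520e+00]
 [ 0.0000e+00 -3.0200e-01  9.5300e-01 -1.6161e+02]
 [ 0.0000e+00  0.0000e+00  0.0000e+00  1.0000e+00]] 339.86447907759435
redk [140.76773745  93.91486229]
blue [373.50591703 114.72739682]
```

View pics/w1.png

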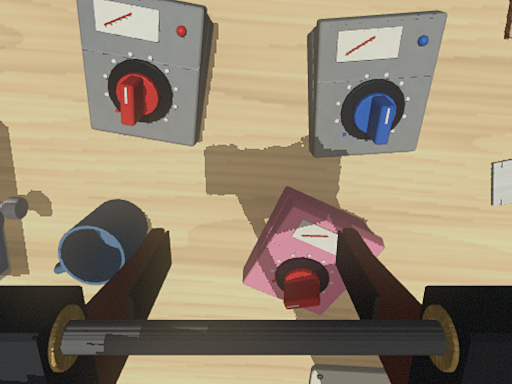

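Wrist view: red knob bar at about (128,97), disc about (140,92), panel corners near (92,128), (196,145), (80,0) and (205,10). It agrees with the top and side triangulation. I'll take a second wrist view from closer over it.

```bash

python3 -m pendant '{"grip":[1,1,1,1,1,1],"linear":[[-6,-29,0],[-6,-29,0],[-6,-29,0],[-6,-29,0],[0,0,0],[0,0,0]],"angular":[[0,0,0],[0,0,0],[0,0,0],[0,0,0],[0,0,0],[0,0,0]]}'
python3 - <<'E'
from h import *
import pickle
o=ctrl.get_obs();print(o['ee_pos'],o['orientation'],o['qpos'])
im,c=snap('wrist','w2.png');pickle.dump(c,open('w2.pkl','wb'))
print(proj(c,(509,349,67)))
E
```

```text
t: 2.65
ee_pos: [414.1, 338.3, 270.2]
orientation: [3.139, 0.115, -0.001]
ft_force: [-0.4, 0.6, -1.2]
width: 88.0
grasp_force: 0.0
[414.09238179 338.32636367 270.17134854] [ 3.13877307e+00  1.15395841e-01 -1.17724276e-03] [ 6.62857386e-01  2.35847349e-01  1.78345294e+00 -1.40870812e-04
  1.12330932e+00  2.16021857e+00]
[251.60666294  68.53471279]
```

View pics/w2.png

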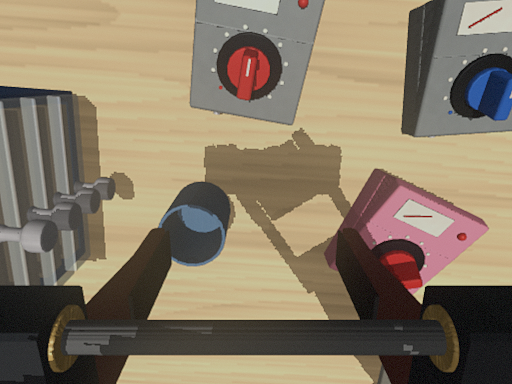

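The second wrist view shows the red knob at (249,67), front panel corners (191,105) and (293,124). I'll triangulate these.

```bash
cat > m.py <<'E'
from h import *
import pickle
E
python3 - <<'E'
from h import *
import pickle
c2=pickle.load(open('w2.pkl','rb'))
class O(dict):pass
c1=cam('wrist',dict(ee_pos=[446.744,225.716,270.447],orientation=[3.13935156,.112074529,-.00053371]))
W=[cv2.imread('pics/w1.png'),cv2.imread('pics/w2.png')];C=[c1,c2];seed=[(140,92),(249,68)]
res=[]
for I,s in zip(W,seed):
    x,y=s;r=36;I2=I[y-r:y+r,x-r:x+r].astype(int);b,g,rr=I2[...,0],I2[...,1],I2[...,2]
    dark=(I2.max(2)<62);red=(rr>90)&(g<90)&(rr>2*g)
    Y,X=np.mgrid[:2*r,:2*r];near=(X-r)**2+(Y-r)**2<33**2
    m=((dark|red)&near).astype(np.uint8);m=cv2.morphologyEx(m,cv2.MORPH_OPEN,np.ones((3,3)))
    cs,_=cv2.findContours(m,cv2.RETR_EXTERNAL,cv2.CHAIN_APPROX_NONE);k=max(cs,key=cv2.contourArea)
    e=cv2.fitEllipse(cv2.convexHull(k));print('disc',np.array(e[0])+[x-r,y-r],e[1:])
    w=(I2.min(2)>110)&cv2.dilate(red.astype(np.uint8),np.ones((5,5))).astype(bool)&((X-r)**2+(Y-r)**2<22**2)
    q=np.argwhere(w)[:,::-1]+[x-r,y-r];print('mark',len(q),q.mean(0),q.min(0),q.max(0))
    # bright red top
    rc=np.argwhere(red)[:,::-1]+[x-r,y-r];print('red',rc.mean(0))
    res.append((np.array(e[0])+[x-r,y-r],q.mean(0),rc.mean(0)))
for i,n in enumerate(('disc','mark','red')): print(n,tri(*[(C[j],res[j][i]) for j in(0,1)]))
for n,a,b in (('FL',(92,128),(191,105)),('FR',(196,145),(293,124))): print(n,tri((c1,a),(c2,b)))
z=lambda I,s:cv2.resize(I[max(0,s[1]-75):s[1]+60,s[0]-65:s[0]+70],(560,int(560*min(135,s[1]+60)/135)),interpolation=cv2.INTER_CUBIC)
A=cv2.resize(W[0][20:160,80:210],(390,420),interpolation=cv2.INTER_CUBIC);B=cv2.resize(W[1][0:140,185:315],(390,420),interpolation=cv2.INTER_CUBIC)
cv2.imwrite('pics/c2.png',np.hstack([A,B]))
E
```

```text
disc [138.57827377  91.9824295 ] ((61.38639450073242, 63.33796310424805), 137.4884796142578)
mark 53 [125.18867925  95.13207547] [124  87] [127 103]
red [135.4         95.99529412]
disc [248.24769592  66.48311615] ((61.919189453125, 65.09940338134766), 47.868648529052734)
mark 53 [247.88679245  67.20754717] [246  59] [250  76]
red [247.60806553  70.6931317 ]
disc (array([510.70749825, 352.54463552,  62.97229416]), [np.float64(0.15181587639442118), np.float64(0.15181587639431193)])
mark (array([508.82071427, 352.26455205, 102.72960513]), [np.float64(0.09074654564551267), np.float64(0.09074654564560684)])
red (array([506.68177132, 352.85676033,  72.17548542]), [np.float64(0.17451136729906191), np.float64(0.1745113672990697)])
FL (array([466.26762635, 413.92074126,  41.10822778]), [np.float64(0.33526060136614066), np.float64(0.3352606013662022)])
FR (array([452.71506718, 296.6698318 ,  30.50104716]), [np.float64(0.047250192284089575), np.float64(0.04725019228399545)])
```

View pics/c2.png

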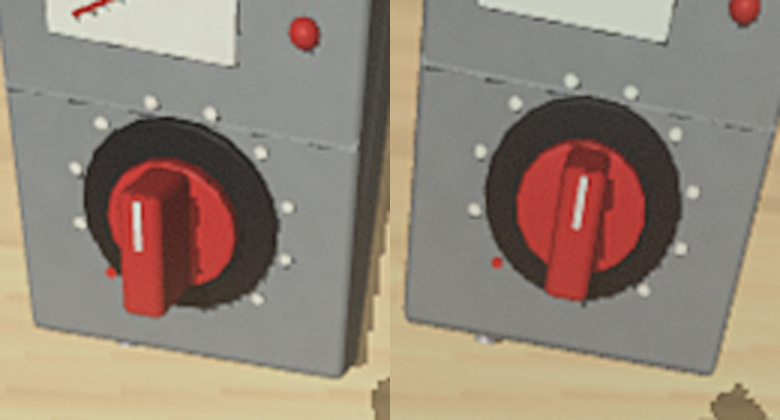

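The crop shows the bar pointing up the slope (white mark on its uphill half, about mid-range) and the red "off" dot at the lower left. Points agree: dial centre (510.7,352.5,~58-63), mark z≈103, controller yaw ≈ -0.11. Next I compute the approach.

```bash
cat > plan.py <<'E'
from h import *
def plan(p,R,o=None):
    o=o or ctrl.get_obs();R0=Ro.from_rotvec(o['orientation']).as_matrix()
    print('rotvec',Ro.from_matrix(R0.T@R).as_rotvec().round(3),'then lin in new frame',(R.T@(np.array(p)-o['ee_pos'])).round(1),'lin in old frame',(R0.T@(np.array(p)-o['ee_pos'])).round(1))
psi=-.11;n=np.array([-np.sin(.3)*np.cos(psi),-np.sin(.3)*np.sin(psi),np.cos(.3)])
P0=np.array([510.4,352,57.2])
def knobR(u):
    z=-n;x=u-n*(u@n);x/=np.linalg.norm(x);return np.c_[x,np.cross(z,x),z]
E
python3 - <<'E'
from plan import *
import pickle
c2=pickle.load(open('w2.pkl','rb'));top=P0+44*n
def onp(uv):
    o,d=ray(c2,uv);return o+d*((top-o)@n)/(d@n)
a=onp((250,59.5));b=onp((246.3,76));u=a-b;print(a,b,(a-top)@u/np.linalg.norm(u),np.arctan2(u[1],u[0]))
for s in((.0),(-.07)): 
    R=knobR(np.array([np.cos(s),np.sin(s),0]));plan(P0+20*n+90*n,R)
    print(Ro.from_matrix(R).as_rotvec())
E
```

```text
[515.31825062 350.74952737 104.81173258] [501.06595351 353.2251571  100.34555806] 18.8800835702851 -0.17198440795461595
rotvec [-0.044  0.297  0.067] then lin in new frame [ 29.4 -21.8 121.3] lin in old frame [ 64.9 -13.6 107.9]
[3.07354695 0.00783507 0.46158367]
rotvec [-0.033  0.299  0.139] then lin in new frame [ 27.7 -23.9 121.3] lin in old frame [ 64.9 -13.6 107.9]
[ 3.08230583 -0.10504258  0.46477224]
```

```bash

python3 -m pendant '{"grip":[1,1,1,1,1,1,1,1,1,1],"linear":[[0,0,0],[0,0,0],[0,0,0],[0,0,0],[7,-6,25],[7,-6,25],[7,-6,25],[7,-6,25],[0,0,0],[0,0,0]],"angular":[[-0.007,0.075,0.042],[-0.007,0.075,0.042],[-0.007,0.075,0.042],[-0.007,0.075,0.042],[0,0,0],[0,0,0],[0,0,0],[0,0,0],[0,0,0],[0,0,0]]}'
python3 - <<'E'
from plan import *
s=-.10;R=knobR(np.array([np.cos(s),np.sin(s),0]));plan(P0+20*n,R);print(ctrl.get_obs()['qpos'])
E
```

```text
t: 3.53
ee_pos: [482.2, 345.2, 186.4]
orientation: [3.105, -0.121, 0.429]
ft_force: [0.5, -0.6, -0.7]
width: 87.7
grasp_force: 0.0
rotvec [-0.015  0.025  0.019] then lin in new frame [-12.  -10.  111.5] lin in old frame [ -9.   -8.5 111.9]
[ 0.69832254  0.34964123  1.87672182 -0.28155248  0.73263905  2.53995238]
```

Joint 6 is at its end stop, so I'll back the tool off about 0.13 rad. The jaws will square the bar up in the right direction.

```bash

python3 -m pendant '{"grip":[1,1,1,1],"linear":[[0,0,0],[0,0,0],[0,0,0],[0,0,0]],"angular":[[-0.007,0.013,-0.07],[-0.007,0.013,-0.07],[0,0,0],[0,0,0]]}'
python3 - <<'E'
from plan import *
s=.05;R=knobR(np.array([np.cos(s),np.sin(s),0]));plan(P0+20*n,R);print(ctrl.get_obs()['qpos'])
E
```

```text
t: 3.87
ee_pos: [482.1, 346.9, 189.0]
orientation: [3.07, 0.092, 0.468]
ft_force: [-0.2, 0.5, 0.1]
width: 87.7
grasp_force: 0.0
rotvec [-0.007 -0.006  0.001] then lin in new frame [-11.  -10.1 114.1] lin in old frame [-11.7  -9.4 114.1]
[ 0.71618298  0.34522964  1.88370861 -0.3308952   0.72489861  2.45541255]
```

```bash

python3 -m pendant '{"grip":[1,1,1,1,1,1,1,1,1],"linear":[[-6,-5,10],[-5,-5,20],[0,0,20],[0,0,20],[0,0,20],[0,0,14],[0,0,10],[0,0,0],[0,0,0]],"angular":[[0,0,0],[0,0,0],[0,0,0],[0,0,0],[0,0,0],[0,0,0],[0,0,0],[0,0,0],[0,0,0]]}'
python3 - <<'E'
from plan import *
s=.05;R=knobR(np.array([np.cos(s),np.sin(s),0]));plan(P0+20*n,R);print(ctrl.get_obs()['qpos'])
snap('wrist','w3.png');ims=cv2.imread('pics/w3.png');S,_=snap('side');S=S[:,:,::-1]
cv2.imwrite('pics/c3.png',np.hstack([cv2.resize(ims,(400,300)),cv2.resize(S[180:330,120:320],(400,300))]))
E
```

```text
t: 4.62
ee_pos: [507.0, 352.3, 76.4]
orientation: [3.073, 0.098, 0.457]
ft_force: [-0.0, 0.9, 0.2]
width: 87.8
grasp_force: 0.0
rotvec [-0.009  0.001  0.005] then lin in new frame [-2.4 -0.5 -0.6] lin in old frame [-2.4 -0.5 -0.6]
[ 0.69037982  0.5514488   1.88510439 -0.4178014   0.52703945  2.5414271 ]
```

View pics/c3.png

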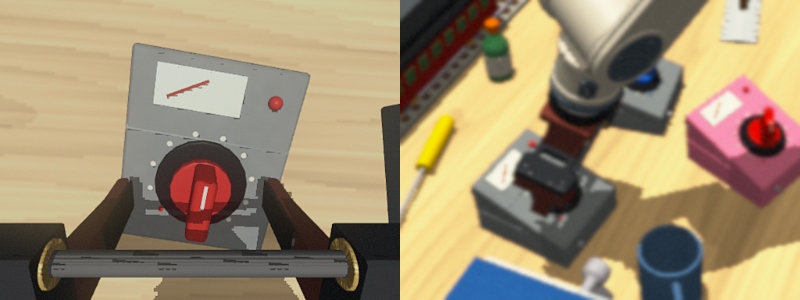

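The jaws straddle the red knob (bar at about (200,205) in the left half). I ease joint 6 off its stop, centre and close.

```bash

python3 -m pendant '{"grip":[1,-1,-1,-1,-1,-1,-1,-1,-1,-1],"linear":[[-2,0,0],[0,0,0],[0,0,0],[0,0,0],[0,0,0],[0,0,0],[0,0,0],[0,0,0],[0,0,0],[0,0,0]],"angular":[[0,0,-0.08],[0,0,0],[0,0,0],[0,0,0],[0,0,0],[0,0,0],[0,0,0],[0,0,0],[0,0,0],[0,0,0]]}'
python3 -c "
from h import *
o=ctrl.get_obs();print(o['qpos'],o['moment'])"
```

```text
t: 5.55
ee_pos: [505.1, 352.3, 76.0]
orientation: [3.055, 0.222, 0.454]
ft_force: [-0.8, -0.2, -1.3]
width: 31.0
grasp_force: 0.0
[ 0.69257428  0.55057756  1.88887174 -0.42065183  0.52449079  2.46543643] [0.03469356 0.12416396 0.03049555]
```

```bash

python3 -m pendant '{"grip":[-1,-1,-1,-1,-1,-1],"linear":[[0,0,0],[0,0,0],[0,0,0],[0,0,0],[0,0,0],[0,0,0]],"angular":[[0,0,0],[0,0,0],[0,0,0],[0,0,0],[0,0,0],[0,0,0]]}'
python3 -m pendant '{"grip":[-1,-1,-1,-1],"linear":[[0,0,0],[0,0,0],[0,0,0],[0,0,0]],"angular":[[0,0,-0.08],[0,0,-0.08],[0,0,-0.08],[0,0,0]]}'
python3 -c "
from h import *
o=ctrl.get_obs();print(o['qpos'],o['moment'])"
```

```text
t: 6.05
ee_pos: [505.7, 350.6, 76.3]
orientation: [3.053, 0.221, 0.453]
ft_force: [4.2, -8.0, 2.9]
width: 14.1
grasp_force: 29.9
t: 6.38
ee_pos: [505.7, 350.6, 76.3]
orientation: [2.97, 0.585, 0.436]
ft_force: [4.4, -7.5, 2.3]
width: 13.9
grasp_force: 29.9
[ 0.69079089  0.55000604  1.88894201 -0.42290203  0.52675968  2.22106242] [-1.49606137 -0.76709089 -0.41403589]
```

```bash

python3 -m pendant '{"grip":[-1,-1,-1,-1,-1,-1,-1,-1,-1,-1,-1,-1],"linear":[[0,2,0],[0,0,0],[0,0,0],[0,0,0],[0,0,0],[0,0,0],[0,0,0],[0,0,0],[0,0,0],[0,0,0],[0,0,0],[0,0,0]],"angular":[[0,0,-0.1],[0,0,-0.1],[0,0,-0.1],[0,0,-0.1],[0,0,-0.1],[0,0,-0.1],[0,0,-0.1],[0,0,-0.1],[0,0,-0.1],[0,0,-0.1],[0,0,-0.1],[0,0,0]]}'
cat > st.py <<'E'
from plan import *
o=ctrl.get_obs();R=Ro.from_rotvec(o['orientation']).as_matrix();ux=knobR(np.array([np.cos(psi),np.sin(psi),0]))[:,0];uy=np.cross(n,ux)
x=R[:,0];print('bar angle acw from controller x',np.arctan2(x@uy,x@ux).round(3),'q',o['qpos'].round(3),'Mtool',(R.T@o['moment']).round(2),'tilt',np.arccos(-R[:,2]@n).round(3), 'axis off',(R.T@(o['ee_pos']-P0-20*n)).round(1))
E
python3 st.py
```

```text
t: 7.38
ee_pos: [505.8, 350.5, 76.4]
orientation: [2.139, 1.971, 0.296]
ft_force: [0.6, 1.4, 0.6]
width: 13.5
grasp_force: 30.0
bar angle acw from controller x 1.597 q [ 0.689  0.549  1.89  -0.42   0.523  1.118] Mtool [ 0.11 -0.19 -0.05] tilt 0.009 axis off [-2.   1.4  0.4]
```

```bash

python3 -m pendant '{"grip":[-1,-1,-1,-1,-1,-1,-1,-1],"linear":[[0,0,0],[0,0,0],[0,0,0],[0,0,0],[0,0,0],[0,0,0],[0,0,0],[0,0,0]],"angular":[[0,0,-0.1],[0,0,-0.1],[0,0,-0.1],[0,0,-0.1],[0,0,-0.1],[0,0,-0.1],[0,0,-0.05],[0,0,0]]}'
python3 st.py
python3 -m pendant '{"grip":[-1,-1,-1],"linear":[[0,0,0],[0,0,0],[0,0,0]],"angular":[[0,0,-0.05],[0,0,0],[0,0,0]]}'
python3 st.py
python3 -m pendant '{"grip":[-1,-1,-1],"linear":[[0,0,0],[0,0,0],[0,0,0]],"angular":[[0,0,-0.05],[0,0,0],[0,0,0]]}'
python3 st.py
```

```text
t: 8.05
ee_pos: [505.7, 350.5, 76.3]
orientation: [1.383, 2.509, 0.177]
ft_force: [-1.2, 1.7, 1.1]
width: 14.0
grasp_force: 30.0
bar angle acw from controller x 2.243 q [ 0.689  0.549  1.89  -0.42   0.523  0.473] Mtool [ 0.16 -0.02 -0.01] tilt 0.009 axis off [-2.4 -0.2  0.4]
t: 8.3
ee_pos: [505.8, 350.5, 76.4]
orientation: [1.322, 2.539, 0.168]
ft_force: [-0.7, 0.7, 0.9]
width: 13.7
grasp_force: 30.0
bar angle acw from controller x 2.29 q [ 0.689  0.549  1.89  -0.42   0.523  0.425] Mtool [ 0.24 -0.07 -0.03] tilt 0.009 axis off [-2.5 -0.2  0.4]
t: 8.55
ee_pos: [505.8, 350.5, 76.3]
orientation: [1.256, 2.57, 0.157]
ft_force: [-1.6, 1.3, 1.0]
width: 13.6
grasp_force: 30.0
bar angle acw from controller x 2.341 q [ 0.689  0.549  1.89  -0.42   0.523  0.375] Mtool [ 0.23  0.01 -0.05] tilt 0.009 axis off [-2.4 -0.4  0.4]
```

No stop torque yet, so I continue in small steps.

```bash

python3 -m pendant '{"grip":[-1,-1,-1],"linear":[[0,0,0],[0,0,0],[0,0,0]],"angular":[[0,0,-0.05],[0,0,0],[0,0,0]]}' >/dev/null
python3 st.py
python3 -m pendant '{"grip":[-1,-1,-1],"linear":[[0,0,0],[0,0,0],[0,0,0]],"angular":[[0,0,-0.05],[0,0,0],[0,0,0]]}'>/dev/null
python3 st.py
python3 -m pendant '{"grip":[-1,-1,-1],"linear":[[0,0,0],[0,0,0],[0,0,0]],"angular":[[0,0,-0.05],[0,0,0],[0,0,0]]}'
python3 st.py
```

```text
bar angle acw from controller x 2.39 q [ 0.689  0.549  1.89  -0.419  0.523  0.325] Mtool [0.22 0.19 0.55] tilt 0.01 axis off [-2.4 -0.5  0.4]
bar angle acw from controller x 2.44 q [ 0.689  0.549  1.89  -0.419  0.523  0.275] Mtool [0.14 0.15 0.82] tilt 0.01 axis off [-2.5 -0.6  0.4]
t: 9.3
ee_pos: [506.0, 350.3, 76.4]
orientation: [1.059, 2.651, 0.127]
ft_force: [-0.3, -1.2, 0.8]
width: 15.4
grasp_force: 33.4
bar angle acw from controller x 2.49 q [ 0.689  0.549  1.89  -0.42   0.523  0.225] Mtool [ 0.15 -0.12  1.01] tilt 0.009 axis off [-2.6 -0.8  0.4]
```

The stop is reached: torque rises to 1 N m and the jaws start to be forced open. I open in place, retract and check.

```bash

python3 -m pendant '{"grip":[1,1,1,1,1,1,1,1,1,1,1,1],"linear":[[0,0,0],[0,0,0],[0,0,0],[0,0,0],[0,0,0],[0,0,0],[0,0,-10],[0,0,-25],[0,0,-35],[0,0,-35],[0,0,-30],[0,0,0]],"angular":[[0,0,0],[0,0,0],[0,0,0],[0,0,0],[0,0,0],[0,0,0],[0,0,0],[0,0,0],[0,0,0],[0,0,0],[0,0,0],[0,0,0]]}'
python3 - <<'E'
from plan import *
import pickle
im,c=snap('wrist','w4.png');pickle.dump(c,open('w4.pkl','wb'))
uv=proj(c,P0+44*n);print(uv)
top=P0+44*n;h=im[...,::-1];print(ctrl.get_obs()['qpos'])
M=np.array([[proj(c,P0+s)for s in(0*n,)]])
x,y=map(int,uv);cv2.imwrite('pics/c4.png',cv2.resize(h[max(0,y-80):y+80,max(0,x-100):x+100],None,fx=3,fy=3,interpolation=cv2.INTER_CUBIC))
q=[]
for v in range(max(0,y-60),min(384,y+60)):
    for u in range(max(0,x-60),min(512,x+60)):
        if im[v,u].min()>130:
            o,d=ray(c,(u,v));X=o+d*((top-o)@n)/(d@n)-top
            if 4<np.linalg.norm(X)<20:q.append(X)
q=np.array(q);ux=knobR(np.array([np.cos(psi),np.sin(psi),0]))[:,0];uy=np.cross(n,ux)
print(len(q),np.degrees(np.arctan2((q@uy),(q@ux))).mean() if len(q) else 0,np.c_[q@ux,q@uy].mean(0))
E
```

```text
t: 10.3
ee_pos: [467.3, 355.9, 212.0]
orientation: [1.052, 2.649, 0.138]
ft_force: [0.2, 0.6, 1.0]
width: 87.1
grasp_force: 0.0
[247.43105012 182.06795025]
[ 0.74320001  0.30665105  1.88210091 -0.31491207  0.7651343   0.13620036]
38 132.61789901611195 [-6.43808861  6.92855235]
```

View pics/c4.png

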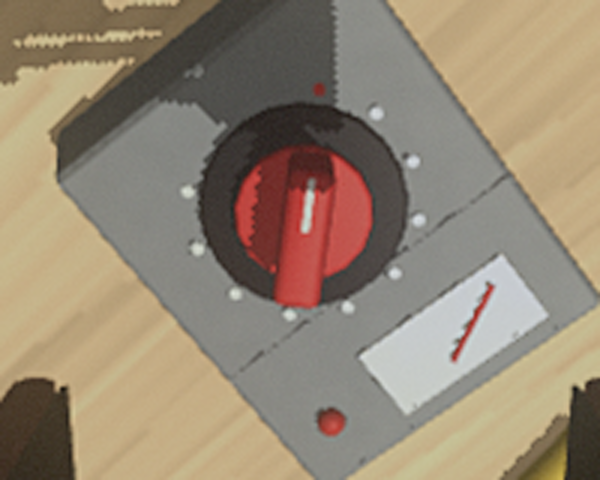

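The pointer now lies toward the red "off" dot: dot at (320,90), mark running (305,232)→(313,180) in the crop. I'll check the angle numerically, then plan the move above the straightedge and track.

```bash

python3 - <<'E'
from plan import *
import pickle
c=pickle.load(open('w4.pkl','rb'));im=cv2.imread('pics/w4.png')
def onp(uv,k):
    o,d=ray(c,uv);q=P0+k*n;return o+d*((q-o)@n)/(d@n)
x0,y0=147,102
g=im[y0:y0+160,x0:x0+200].astype(int);bright=(g.min(2)>185).astype(np.uint8)
k,l,s,ce=cv2.connectedComponentsWithStats(bright)
T=[]
for i in range(1,k):
    X=onp(ce[i]+[x0,y0],1);
    if s[i,4]<60 and 34<np.linalg.norm(X-P0)<52:T.append(X)
T=np.array(T);ux=knobR(np.array([np.cos(psi),np.sin(psi),0]))[:,0];uy=np.cross(n,ux)
P=np.c_[(T-P0)@ux,(T-P0)@uy];A=np.c_[2*P,np.ones(len(P))];sol=np.linalg.lstsq(A,(P**2).sum(1),rcond=None)[0];print('dial centre',sol[:2],'r',np.sqrt(sol[2]+sol[:2]@sol[:2]),len(P))
print('ticks',np.degrees(np.arctan2(*(P-sol[:2]).T[::-1])).round(1))
r=onp((x0+320/3,y0+90/3),1)-P0;r=np.array([r@ux,r@uy])-sol[:2];print('dot',np.degrees(np.arctan2(r[1],r[0])),np.hypot(*r))
m=np.argwhere((g.min(2)>120)[50:80,95:110])[:,::-1]+[x0+95,y0+50]
X=np.array([onp(u,44)-P0 for u in m]);Q=np.c_[X@ux,X@uy];v=np.linalg.svd(Q-Q.mean(0))[2][0];print('mark',len(Q),Q.mean(0),np.degrees(np.arctan2(v[1],v[0])))
s=1.80;R=np.c_[[np.cos(s),np.sin(s),0],[np.sin(s),-np.cos(s),0],[0,0,-1]]
plan((540,-165,270),R)
E
```

```text
dial centre [0.63788256 0.04811409] r 37.91313847715617 9
ticks [ 105.5   75.1 -134.7   45.3 -104.8   15.   -74.7  -14.7  -44.9]
dot 134.129725527535 37.61394424732711
mark 47 [-6.22340562  6.56828873] -44.56656879807308
rotvec [0.256 0.169 0.581] then lin in new frame [-523.1  -47.1  -60.5] lin in old frame [-420.2 -319.8  -26.5]
```

Ticks confirm the controller yaw. The mark is at 135.4° and the off position at 135°, so the throttle is off. Now to the straightedge.

```bash

python3 -m pendant '{"grip":[1,1,1,1,1,1,1,1,1,1,1,1],"linear":[[0,0,0],[0,0,0],[0,0,0],[0,0,0],[0,0,0],[0,0,0],[-37,-3.4,-10],[-37,-3.4,-10],[-37,-3.4,-10],[-37,-3.4,-10],[-37,-3.4,-10],[-37,-3.4,-10]],"angular":[[0.043,0.028,0.097],[0.043,0.028,0.097],[0.043,0.028,0.097],[0.043,0.028,0.097],[0.043,0.028,0.097],[0.043,0.028,0.097],[0,0,0],[0,0,0],[0,0,0],[0,0,0],[0,0,0],[0,0,0]]}'
python3 -m pendant '{"grip":[1,1,1,1,1,1,1,1,1,1],"linear":[[-37,-3.4,0],[-37,-3.4,0],[-37,-3.4,0],[-37,-3.4,0],[-37,-3.4,0],[-37,-3.4,0],[-37,-3.4,0],[-37,-3.4,0],[0,0,0],[0,0,0]],"angular":[[0,0,0],[0,0,0],[0,0,0],[0,0,0],[0,0,0],[0,0,0],[0,0,0],[0,0,0],[0,0,0],[0,0,0]]}'
python3 - <<'E'
from plan import *
import pickle
print(ctrl.get_obs()['qpos'])
im,c=snap('wrist','w5.png');pickle.dump(c,open('w5.pkl','wb'))
print(proj(c,(457,-211,6)),proj(c,(654,-217,10)))
E
```

```text
t: 11.35
ee_pos: [496.1, 131.1, 266.1]
orientation: [-1.954, -2.457, 0.016]
ft_force: [1.3, -0.5, -0.1]
width: 87.9
grasp_force: 0.0
t: 12.18
ee_pos: [536.2, -163.1, 267.0]
orientation: [-1.958, -2.453, 0.015]
ft_force: [-1.0, 0.5, -0.3]
width: 88.1
grasp_force: 0.0
[-0.31206873  0.28169722  1.72907009 -0.00872098  1.13691306 -0.53157377]
[186.74849348 174.01491611] [332.92937756 211.18232074]
```

View pics/w5.png

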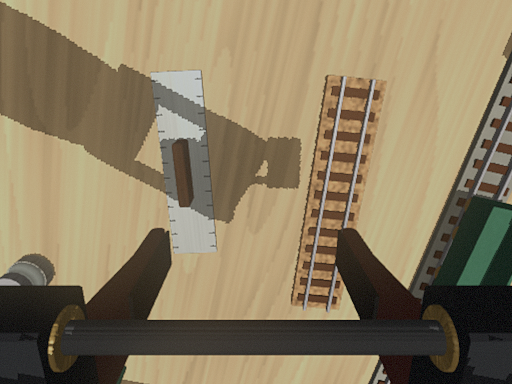

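The straightedge has image corners (151,72), (201,69), (216,252) and (172,254), handle about (182,173). The cork bed's near edge runs (326,76)→(291,305). I'll fit the edges.

```bash
cat > edges.py <<'E'
from plan import *
import pickle
def line(im,c,a,b,z,half=6,pol=None):
    """subpixel edge points along segment a-b (strongest gradient across), cast to plane z, robust line"""
    a=np.array(a,float);b=np.array(b,float);t=(b-a)/np.linalg.norm(b-a);nn=np.array([-t[1],t[0]])
    g=cv2.GaussianBlur(cv2.cvtColor(im,cv2.COLOR_BGR2LAB),(0,0),.8).astype(np.float32)
    ss=np.arange(-half,half+.01,.25);pts=[]
    for s in np.arange(.06,.95,.01):
        p=a+s*(b-a)+ss[:,None]*nn
        v=cv2.remap(g,p[:,0].astype(np.float32)[None],p[:,1].astype(np.float32)[None],cv2.INTER_LINEAR)[0]
        d=np.linalg.norm(np.gradient(v,axis=0)*[.5,1,1],axis=1) if pol is None else np.linalg.norm(np.gradient(v[:,pol:pol+1],axis=0),axis=1)
        pts.append(p[d.argmax()])
    X=np.array([onz(c,p,z)[:2] for p in pts]);
    vx,vy,x,y=cv2.fitLine(X.astype(np.float32),cv2.DIST_HUBER,0,1,.01,.01).ravel()
    r=(X-[x,y])@[-vy,vx];k=abs(r)<2*np.median(abs(r))+.2
    vx,vy,x,y=cv2.fitLine(X[k].astype(np.float32),cv2.DIST_L2,0,1,.01,.01).ravel()
    if vy<0:vx,vy=-vx,-vy
    return np.array([x,y]),np.array([vx,vy]),np.median(abs(r)),k.sum()
E
python3 - <<'E'
from edges import *
c=pickle.load(open('w5.pkl','rb'));im=cv2.imread('pics/w5.png')
L=line(im,c,(151,72),(172,254),6);Rr=line(im,c,(202,69),(216,252),6)
e1=line(im,c,(151,72),(201,69),6);e2=line(im,c,(172,254),(216,252),6)
for l in(L,Rr,e1,e2):print(l,'yaw',np.arctan2(-l[1][0],l[1][1]))
mid=(L[1]+Rr[1]);nx=np.array([mid[1],-mid[0]])/np.linalg.norm(mid);print('width',(Rr[0]-L[0])@nx)
for z in(0,10):
    for ch in(None,1,2):
        t=line(im,c,(326,76),(291,305),z,pol=ch);print('track near',z,t,'yaw',np.arctan2(-t[1][0],t[1][1]))
t=line(im,c,(386,82),(340,309),10);print('track far',t,np.arctan2(-t[1][0],t[1][1]))
# cork ends and handle
print([onz(c,p,10).round(1) for p in((326,76),(386,82),(340,309),(291,305))])
h=cv2.cvtColor(im,cv2.COLOR_BGR2HSV)[130:215,165:200];m=(h[...,1]>70)&(h[...,2]<150);q=np.argwhere(m)[:,::-1]+[165,130];print(len(q),q.mean(0),onz(c,q.mean(0),40))
E
```

```text
(array([ 422.3073 , -198.76793], dtype=float32), array([-0.26259184,  0.964907  ], dtype=float32), np.float64(0.7351338241700739), np.int64(63)) yaw 0.26570734
(array([ 483.37885, -194.6862 ], dtype=float32), array([-0.263817 ,  0.9645727], dtype=float32), np.float64(0.6146192504771675), np.int64(76)) yaw 0.26697728
(array([424.38016 , -89.176865], dtype=float32), array([0.96342826, 0.26796642], dtype=float32), np.float64(0.29836066372527925), np.int64(88)) yaw -1.2995147
(array([ 483.243 , -321.1809], dtype=float32), array([0.9683161 , 0.24972773], dtype=float32), np.float64(0.43051191114865134), np.int64(74)) yaw -1.3183973
width 59.992485
track near 0 (array([ 615.93835, -202.33948], dtype=float32), array([-0.1215224,  0.9925887], dtype=float32), np.float64(0.42440006114154527), np.int64(80)) yaw 0.121823505
track near 0 (array([ 618.1276 , -204.79517], dtype=float32), array([-0.12385698,  0.9923001 ], dtype=float32), np.float64(0.45992267020540095), np.int64(77)) yaw 0.12417586
track near 0 (array([ 618.0522 , -195.75905], dtype=float32), array([-0.12117972,  0.9926306 ], dtype=f
[... 258 characters left out ...]
(array([ 615.79517, -201.83934], dtype=float32), array([-0.1238571,  0.9923001], dtype=float32), np.float64(0.4628353097777865), np.int64(77)) yaw 0.12417598
track near 10 (array([ 615.72144, -193.01419], dtype=float32), array([-0.12117984,  0.99263054], dtype=float32), np.float64(0.5484192960656771), np.int64(70)) yaw 0.1214784
track far (array([ 682.01587, -183.04141], dtype=float32), array([-0.14570676,  0.98932785], dtype=float32), np.float64(3.4531827253203238), np.int64(81)) 0.14622732
[array([597. , -56.5,  10. ]), array([667.3, -47.5,  10. ]), array([ 708.4, -361.3,   10. ]), array([ 637.2, -370.8,   10. ])]
1013 [182.36525173 172.43632774] [ 456.54771097 -199.54961285   40.        ]
```

Width 60.0, length 239: the straightedge's top is at 6 mm as stated. Centre (455,-205), yaw 0.266. Track yaw 0.122, near face at about (616.5,-213). I'll go over the handle and take a second view for heights.

```bash
cat > vert.py <<'E'
from plan import *
import sys
x,y,z,ty=map(float,sys.argv[1:5]);s=ty+np.pi/2
R=np.c_[[np.cos(s),np.sin(s),0],[np.sin(s),-np.cos(s),0],[0,0,-1]]
plan((x,y,z),R)
E
python3 vert.py 455 -205 180 .266
```

```text
rotvec [-0.009  0.003 -0.041] then lin in new frame [-20.5 -89.6  87.1] lin in old frame [-23.8 -87.9  88. ]
```

```bash

python3 -m pendant '{"grip":[1,1,1,1,1,1],"linear":[[0,0,0],[-7,-30,29],[-7,-30,29],[-6.5,-29.6,29],[0,0,0],[0,0,0]],"angular":[[-0.009,0.003,-0.041],[0,0,0],[0,0,0],[0,0,0],[0,0,0],[0,0,0]]}'
python3 vert.py 455 -205 11 .266
python3 - <<'E'
from edges import *
im,c=snap('wrist','w6.png');im=im[:,:,::-1].copy();pickle.dump(c,open('w6.pkl','wb'))
c5=pickle.load(open('w5.pkl','rb'));i5=cv2.imread('pics/w5.png')
pr=lambda X:proj(c,X)
v=np.array([-.2632,.9647]);nx=np.array([.9647,.2632]);ce=np.array([455.2,-205.])
ends={}
for k,off in(('L',-30),('R',30)):
    a=np.r_[ce+off*nx+120*v,6];b=np.r_[ce+off*nx-60*v,6]
    l=line(im,c,pr(a),pr(b),6);print(k,l,np.arctan2(-l[1][0],l[1][1]),'centre offset',(l[0]-ce)@nx)
# handle top: red/brown mask in both images, its extent corners vs z
for I,cc,n_ in((i5,c5,5),(im,c,6)):
    p=proj(cc,np.r_[ce,30]).astype(int);r=75 if n_==6 else 45
    x0,y0=max(p[0]-r,0),max(p[1]-r,0);h=cv2.cvtColor(I,cv2.COLOR_BGR2HSV)[y0:p[1]+r,x0:p[0]+r]
    m=((h[...,1]>90)&((h[...,0]<14)|(h[...,0]>172))&(h[...,2]>25)).astype(np.uint8)
    k,l,s,cen=cv2.connectedComponentsWithStats(m);i=1+s[1:,4].argmax();ct=max(cv2.findContours((l==i).astype(np.uint8),0,2)[0],key=cv2.contourArea)
    rc=cv2.boxPoints(cv2.minAreaRect(ct))+[x0,y0];print('handle',n_,s[i],cen[i]+[x0,y0],rc.round(1).tolist())
E
```

```text
t: 12.73
ee_pos: [454.8, -202.9, 180.7]
orientation: [-1.904, -2.496, 0.001]
ft_force: [-0.3, -0.1, 0.2]
width: 87.7
grasp_force: 0.0
rotvec [-0.002 -0.002  0.001] then lin in new frame [ -2.1  -0.4 169.7] lin in old frame [-2.300e+00 -1.000e-01  1.697e+02]
L (array([ 416.48843, -178.44666], dtype=float32), array([-0.26438844,  0.96441627], dtype=float32), np.float64(0.25214003664250906), np.int64(87)) 0.26756975 centre offset -30.356207544555655
R (array([ 473.43033, -160.9579 ], dtype=float32), array([-0.26610413,  0.9639443 ], dtype=float32), np.float64(0.30006237598844354), np.int64(85)) 0.26934916 centre offset 29.178678234252942
handle 5 [41 36  7  8 23] [180.95652174 168.95652174] [[177.1, 170.7], [179.1, 164.7], [185.4, 166.8], [183.4, 172.8]]
handle 6 [ 68  43  14  69 464] [251.7737069  177.24137931] [[246.0, 214.0], [246.0, 146.0], [259.0, 146.0], [259.0, 214.0]]
```

Edges from the second, lower view agree within 1 mm at z = 6. Descend and grip the handle.

```bash

python3 -m pendant '{"grip":[1,1,1,1,1,1,1,1,1,1],"linear":[[-2,-0.5,25],[0,0,30],[0,0,30],[0,0,30],[0,0,25],[0,0,18],[0,0,10],[0,0,0],[0,0,0],[0,0,0]],"angular":[[0,0,0.002],[0,0,0],[0,0,0],[0,0,0],[0,0,0],[0,0,0],[0,0,0],[0,0,0],[0,0,0],[0,0,0]]}'
python3 vert.py 455 -205 12 .268
python3 -m pendant '{"grip":[-1,-1,-1,-1,-1,-1,-1,-1,-1,-1,-1,-1],"linear":[[0,0,0],[0,0,0],[0,0,0],[0,0,0],[0,0,0],[0,0,0],[0,0,0],[0,0,0],[0,0,0],[0,0,0],[0,0,0],[0,0,0]],"angular":[[0,0,0],[0,0,0],[0,0,0],[0,0,0],[0,0,0],[0,0,0],[0,0,0],[0,0,0],[0,0,0],[0,0,0],[0,0,0],[0,0,0]]}'
python3 -m pendant '{"grip":[-1,-1,-1,-1],"linear":[[0,0,0],[0,0,0],[0,0,0],[0,0,0]],"angular":[[0,0,0],[0,0,0],[0,0,0],[0,0,0]]}'
```

```text
t: 13.62
ee_pos: [458.8, -207.0, 15.5]
orientation: [1.904, 2.493, 0.001]
ft_force: [-0.5, 0.3, -0.6]
width: 87.6
grasp_force: 0.0
rotvec [ 0.003  0.003 -0.002] then lin in new frame [ 2.9 -3.2  3.5] lin in old frame [ 2.9 -3.2  3.5]
t: 14.62
ee_pos: [456.8, -206.7, 14.2]
orientation: [1.907, 2.495, -0.001]
ft_force: [-2.5, -0.3, 0.2]
width: 13.9
grasp_force: 30.0
t: 14.95
ee_pos: [456.8, -206.7, 14.2]
orientation: [1.907, 2.495, -0.0]
ft_force: [-2.9, -0.1, 2.6]
width: 13.7
grasp_force: 30.0
```

```bash

python3 -m pendant '{"grip":[-1,-1,-1,-1,-1,-1,-1,-1,-1,-1,-1],"linear":[[0,0,-10],[0,0,-20],[0,0,0],[0,0,0],[0,0,0],[-5,23,0],[-5,23,0],[-5,23,0],[-5,23,0],[-5.7,23.7,0],[0,0,0]],"angular":[[0,0,0],[0,0,0],[0,0,0.05],[0,0,0.05],[0,0,0.046],[0,0,0],[0,0,0],[0,0,0],[0,0,0],[0,0,0],[0,0,0]]}'
python3 vert.py 575 -218 44 .122
cat > chk.py <<'E'
from edges import *
import sys
fn=sys.argv[1];ht=float(sys.argv[2]);d0=float(sys.argv[3])
im,c=snap('wrist',fn);im=im[:,:,::-1].copy();o=ctrl.get_obs();R=Ro.from_rotvec(o['orientation']).as_matrix()
ny=R[:2,1];vx=R[:2,0];p=o['ee_pos'][:2]
f=lambda l:np.arctan2(-l[1][0],l[1][1])
# straightedge far long edge (toward track), upper part clear of fingers
A=[]
for s0,s1 in((45,118),):
    l=line(im,c,proj(c,np.r_[p+30*ny+s1*vx,ht+6]),proj(c,np.r_[p+30*ny+s0*vx,ht+6]),ht+6,half=8);print('edge off',((l[0]-p)@ny).round(2),'yaw',f(l).round(4),l[2:])
    A.append(l)
g=(lambda s,h:proj(c,np.r_[p+(30+d0)*ny+s*vx,h]))
tr=line(im,c,g(140,10),g(-20,10),10,half=10);print('track yaw',f(tr).round(4),'off',((tr[0]-p)@ny).round(2),tr[2:])
E
python3 chk.py w7.png 30 12
```

```text
t: 15.87
ee_pos: [581.1, -219.4, 45.9]
orientation: [2.078, 2.344, 0.005]
ft_force: [0.6, 0.1, -2.5]
width: 14.3
grasp_force: 30.0
rotvec [ 0.008  0.005 -0.002] then lin in new frame [ 2.1 -5.8  1.9] lin in old frame [ 2.1 -5.9  1.9]
edge off 32.72 yaw 0.1195 (np.float64(0.13899819083309536), np.int64(79))
track yaw 0.1308 off 37.99 (np.float64(1.0059321144389484), np.int64(66))
```

```bash

python3 -m pendant '{"grip":[-1,-1,-1,-1,-1,-1,-1],"linear":[[2,-6,0],[0,0,10],[0,0,10],[0,0,6],[0,0,4],[0,0,0],[0,0,0]],"angular":[[0.008,0.005,-0.002],[0,0,0],[0,0,0],[0,0,0],[0,0,0],[0,0,0],[0,0,0]]}'
python3 chk.py w8.png 1 12
python3 vert.py 575 -218 14.2 .122
```

```text
t: 16.5
ee_pos: [568.3, -217.1, 14.0]
orientation: [-2.078, -2.347, 0.004]
ft_force: [0.0, 0.3, -3.3]
width: 14.1
grasp_force: 30.0
edge off 28.97 yaw 0.1208 (np.float64(0.21498713851214252), np.int64(88))
track yaw 0.1215 off 45.97 (np.float64(0.41793982437906435), np.int64(82))
rotvec [-0.007 -0.004 -0.   ] then lin in new frame [-1.7  6.4 -0.2] lin in old frame [-1.7  6.4 -0.2]
```

Edge yaw 0.1208, track yaw 0.1215, gap about 17 mm. I advance and then creep to contact.

```bash

python3 -m pendant '{"grip":[-1,-1,-1,-1],"linear":[[0,7,0],[0,6,0],[0,0,0],[0,0,0]],"angular":[[-0.003,-0.002,0],[-0.003,-0.002,0],[0,0,0],[0,0,0]]}'
python3 chk.py w9.png 0 4
for i in 1 2; do
python3 -m pendant '{"grip":[-1,-1,-1],"linear":[[0,1,0],[0,0,0],[0,0,0]],"angular":[[0,0,0],[0,0,0],[0,0,0]]}' | grep -E 'ee_pos|ft'; done
```

```text
t: 16.88
ee_pos: [582.4, -215.5, 14.3]
orientation: [2.081, 2.352, -0.0]
ft_force: [-0.5, 0.2, -2.0]
width: 13.9
grasp_force: 30.0
edge off 33.44 yaw 0.1268 (np.float64(0.359213379122014), np.int64(84))
track yaw 0.1255 off 33.09 (np.float64(0.7175432480857716), np.int64(63))
ee_pos: [582.5, -215.4, 14.3]
ft_force: [0.3, -0.7, -1.8]
ee_pos: [583.6, -215.3, 14.3]
ft_force: [0.3, -0.0, -2.9]
```

```bash

python3 -m pendant '{"grip":[-1,-1,-1],"linear":[[0,1,0],[0,0,0],[0,0,0]],"angular":[[0,0,0],[0,0,0],[0,0,0]]}' | grep -E 'ee_pos|ft|ori'
python3 -m pendant '{"grip":[-1,-1,-1],"linear":[[0,1,0],[0,0,0],[0,0,0]],"angular":[[0,0,0],[0,0,0],[0,0,0]]}' | grep -E 'ee_pos|ft|ori'
python3 -m pendant '{"grip":[-1,-1,-1],"linear":[[0,1,0],[0,0,0],[0,0,0]],"angular":[[0,0,0],[0,0,0],[0,0,0]]}' | grep -E 'ee_pos|ft|ori'
```

```text
ee_pos: [584.8, -215.2, 14.3]
orientation: [2.082, 2.352, -0.001]
ft_force: [0.8, -0.1, -1.8]
ee_pos: [585.8, -215.1, 14.4]
orientation: [2.082, 2.352, -0.001]
ft_force: [0.3, 0.3, -3.1]
ee_pos: [586.8, -215.0, 14.4]
orientation: [2.082, 2.352, -0.001]
ft_force: [0.5, 0.0, -2.9]
```

```bash
python3 -c "
from h import *
print(ctrl.get_obs()['moment'])"
```

```text
[-0.04437183 -0.08168123  0.01075237]
```

```bash

python3 -m pendant '{"grip":[-1,-1,-1],"linear":[[0,1,0.3],[0,0,0],[0,0,0]],"angular":[[0,0,0],[0,0,0],[0,0,0]]}' | grep -E 'ee_pos|ft'
python3 -m pendant '{"grip":[-1,-1,-1],"linear":[[0,1,0],[0,0,0],[0,0,0]],"angular":[[0,0,0],[0,0,0],[0,0,0]]}' | grep -E 'ee_pos|ft'
python3 -c "
from h import *
print(ctrl.get_obs()['moment'])"
```

```text
ee_pos: [587.5, -214.8, 14.1]
ft_force: [-1.2, 0.1, -0.4]
ee_pos: [588.0, -214.7, 14.0]
ft_force: [-4.0, 0.1, 2.2]
[-0.00246053  0.76832085  0.02662748]
```

```bash

python3 -m pendant '{"grip":[-1,-1,-1],"linear":[[0,1,0],[0,0,0],[0,0,0]],"angular":[[0,0,0],[0,0,0],[0,0,0]]}' | grep -E 'ee_pos|ft|ori'
python3 -m pendant '{"grip":[-1,-1,-1],"linear":[[0,1,0],[0,0,0],[0,0,0]],"angular":[[0,0,0],[0,0,0],[0,0,0]]}' | grep -E 'ee_pos|ft|ori'
python3 -c "
from h import *
print(ctrl.get_obs()['moment'])"
```

```text
ee_pos: [588.0, -214.6, 14.0]
orientation: [-2.08, -2.351, 0.004]
ft_force: [-9.2, -0.8, 5.1]
ee_pos: [588.0, -214.6, 14.1]
orientation: [-2.079, -2.35, 0.005]
ft_force: [-11.5, -3.1, 7.3]
[-0.42740005  1.85954101  0.05723764]
```

Firm, even contact (M_z ≈ 0). I relieve the preload slightly and open only to about 26 mm, because fully open the far finger would hit the rail. Then lift straight up.

```bash

python3 -m pendant '{"grip":[-1,-1,-0.4,-0.4,-0.4,-0.4,-0.4],"linear":[[0,-1.5,0],[0,0,0],[0,0,0],[0,0,0],[0,0,0],[0,0,0],[0,0,0]],"angular":[[0,0,0],[0,0,0],[0,0,0],[0,0,0],[0,0,0],[0,0,0],[0,0,0]]}'
python3 -m pendant '{"grip":[-0.4,-0.4,-0.4,-0.4,-0.4,-0.4,-0.4,-0.4,-0.4,-0.4,-0.4,-0.4],"linear":[[0,0,-3],[0,0,-8],[0,0,-15],[0,0,-25],[0,0,-30],[0,0,-30],[0,0,-30],[0,0,-30],[0,0,-20],[0,-20,0],[0,-20,0],[0,0,0]],"angular":[[0,0,0],[0,0,0],[0,0,0],[0,0,0],[0,0,0],[0,0,0],[0,0,0],[0,0,0],[0,0,0],[0,0,0],[0,0,0],[0,0,0]]}'
python3 - <<'E'
from edges import *
im,c=snap('wrist','w10.png');pickle.dump(c,open('w10.pkl','wb'))
cv2.imwrite('pics/c5.png',cv2.resize(im[:,:,::-1],(800,600),interpolation=cv2.INTER_CUBIC))
E
```

```text
t: 19.77
ee_pos: [589.7, -214.6, 14.2]
orientation: [2.081, 2.352, -0.0]
ft_force: [-0.3, 0.5, -0.0]
width: 26.4
grasp_force: 0.0
t: 20.77
ee_pos: [546.9, -219.4, 206.9]
orientation: [2.083, 2.352, -0.002]
ft_force: [-0.7, 0.2, -1.2]
width: 26.2
grasp_force: 0.0
```

View pics/c5.png

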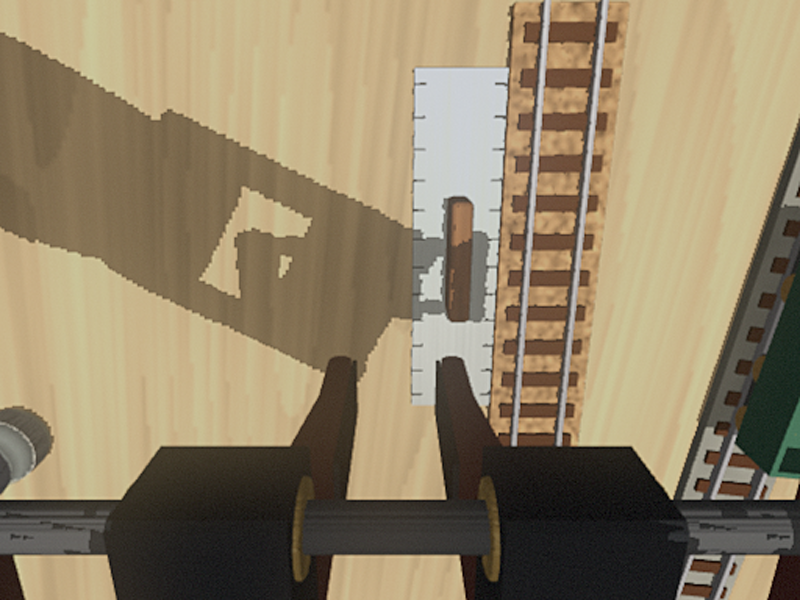

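The straightedge lies flush along the bed: left edge (414,68)→(412,402), right edge meeting the cork at (508,68)→(491,402), no wood visible between. A numeric check follows.

```bash
python3 - <<'E'
from edges import *
c=pickle.load(open('w10.pkl','rb'));im=cv2.imread('pics/w10.png');k=512/800
f=lambda l:np.arctan2(-l[1][0],l[1][1]).round(4)
L=line(im,c,(414*k,70*k),(412*k,400*k),6);R=line(im,c,(508*k,70*k),(490*k,400*k),6);e=line(im,c,(416*k,68*k),(506*k,67*k),6)
N=line(im,c,(513*k,4*k),(509*k,62*k),10,half=5);F=line(im,c,(628*k,4*k),(576*k,440*k),10)
fr=line(im,c,(545*k,4*k),(512*k,440*k),19,half=4)
for n_,l in zip('L R e N F rail'.split(),(L,R,e,N,F,fr)):print(n_,l[0],f(l),l[2:])
nx=np.array([np.cos(.122),np.sin(.122)])
print('width',(R[0]-L[0])@nx,'F-L (expect 130)',(F[0]-L[0])@nx)
v=np.array([-nx[1],nx[0]])
for l in(L,R,F,fr): print([((l[0]-[588,-214.6])@nx+ (s-(l[0]-[588,-214.6])@v)*(l[1]@nx)/(l[1]@v)).round(2) for s in(-115,115)])
E
```

```text
L [ 556.4756  -201.72664] 0.1222 (np.float64(0.27799906077882675), np.int64(71))
R [ 615.196   -194.62585] 0.1222 (np.float64(0.2540597406561997), np.int64(78))
e [572.7551   -93.360275] -1.4498 (np.float64(0.05920741027535012), np.int64(88))
N [598.25165 -72.06576] 0.1327 (np.float64(0.6188889098038375), np.int64(81))
F [ 678.87366 -185.01453] 0.123 (np.float64(1.7088097574081598), np.int64(51))
rail [ 630.79285 -187.0337 ] 0.1209 (np.float64(0.611560693404335), np.int64(59))
width 59.14809079373049 F-L (expect 130) 123.52213778770802
[np.float64(-29.69), np.float64(-29.75)]
[np.float64(29.45), np.float64(29.41)]
[np.float64(93.94), np.float64(93.7)]
[np.float64(45.67), np.float64(45.93)]
```

```bash
python3 -c "
from workcell import ctrl
print(ctrl.close_job())"
```

```text
the job is handed in; nothing more can be done
None
```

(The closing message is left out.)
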